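# Load the dish stage and take it off its rests with the levelling wedge

## Robot

A 7-joint arm with a two-finger parallel gripper is mounted at the origin on a cart in front of the work surface, level with it; the furniture and walls round the work are solid. World frame = base frame: x ahead of the robot, y to its left, z up, the work surface at z = 0. Lengths are in mm, angles in rad, forces in N, time in s.
With the tool pointing down it reaches from about 400 to 875 mm from the base axis. Payload 4.4 kg.
Tool frame: the origin (TCP) lies at the very end of the fingers, on their centre line; the grasp point (between the pads) lies 19 mm behind it; y points along the fingers, x is the direction in which the jaws open and shut, and the axes are right-handed (so a half turn about y gives the same grasp; the last joint's range is limited). The gripper opens to 85 mm and grips with 20 to 120 N. Pads are 22 mm wide; open, the fingers measure 114 mm over their backs; the gripper's body (76 mm by 85 mm) begins 54 mm behind the grasp point. The pads swing forward as they close: fully open they stand 13 mm farther back than shut.
Start: joints at [-1.322, 0.628, 0.038, 1.517, -0.027, 0.996, -0.02], TCP at [201.233, 618.08, 231.313] pointing down, gripper open.
Joint ranges: [-3.06, 3.06], [-0.37, 2.12], [-1.25, 1.32], [0.18, 2.47], [-1.1, 4.24], [0.23, 1.98], [-2.94, 2.94]. Speed limits (rad/s): [2.57, 2.57, 3.14, 3.14, 3.14, 3.14, 3.14].

## Interface

Orientations are given as [roll, pitch, yaw] about the fixed x, y, z axes, in that order (R = Rz(yaw) Ry(pitch) Rx(roll)).
In Python, from cell import readout, eyes, finish_job gives the robot as it stands. The module is installed in compiled form; this text tells all that it offers.
- The arm moves only by the tool apply_moves, never from a script. Its argument "commands" is a list that holds one entry, the list of rows, each a list of 6 numbers: the shift along the tool's x, y, z in units of 0.04 m (1.0 is 0.04 m), then the turn, a rotation vector about the tool's x, y, z in units of 5 degrees (1.0 is 5 degrees). A call has 1 to 8 rows; each row shifts and turns the pose as measured when the row begins, along the tool's axes as they then stand; what a row does not reach is not made up. A row lasts 1/12 s, in which the tool goes at most 41.7 mm and 7.16 degrees, less where a joint would pass 70% of its speed; a pose out of reach is approached as far as the arm can. A call with a number of a shift or a turn outside -1 to 1 is refused whole. A call with a gripper value outside its range is refused whole. "claw" is the finger opening in mm, from 0 to 85.4, set as the call begins (left out, the last holds). The fingers move at their own pace and stop on an object; the grip force is fixed at half the most. Time passes only in rows, so rows that do not move let the fingers close. It gives the time, the measured TCP pose, the force and the opening at its end, in the units of the state.
- readout.read_state(): the state, without advancing time (a new reading comes with each control period).
- eyes.get_image(name): name is "scene" or "top"; returns a dict with "image" (420x560x3 uint8, red, green, blue), "mtx" (3x3 intrinsics, pixels), "k1" (the pictures are not rectified: a ray, as slopes to the right and down, at radius r is drawn at 1 + k1 r^2 times it, then the intrinsics apply), "rvec" (rotation vector, rad) and "tvec" (3), from world to camera coordinates, as OpenCV has them. Camera axes: x right, y down, z forward; pixel columns grow to the right and rows downward; lengths in mm; the calibration is good to about 2 mm. A picture is of the moment at which its call begins. There is no depth.
- finish_job(): hands the job in, once; it reports no verdict.
The state is a dict: "clock": time; "qpos": joint angles; "qd": joint speeds; "tau": joint torques, N m; "eef_pos": TCP position; "tool_rot": TCP orientation; "force": force on the tool from outside, world axes, zero at the start; "torque": the same for the moment, N m; "width": finger opening in mm.
Only numpy, scipy, OpenCV 4.12 (cv2) and the standard library are available. Lean on these libraries where they do the work, as an engineer would, in place of code of your own. Each camera call takes 0.05 s, during which the arm holds its last target. There are 200 camera calls.

## Task

Set the culture dish flat on the hinged plate of the tilting stage, between its four pins, and let go of it. Then take the black levelling wedge by its grip block, lay it flat in the channel on the stage's base and push its thin end under the cross bar of the plate until the plate has just lifted clear of its two rests, 1 to 5 mm, and finish while still holding the wedge there, so that only hinge and wedge carry the plate. Keep the dish the right way up, and leave the other things where they stand.

Things in the scene. Friction and masses are not known exactly. Their poses are not given: they have to be found in the camera images.
- dish_center (a point): culture dish with lid and brown medium, a flat disc: clear lid 62 mm across, 12 mm high, 30 g; the fingers bear on its body at 57 mm across. This point is its centre, 6 mm above its underside, z its axis. It starts on the worktop in front of the stage, right or left (dish and wedge may have changed places).
- wedge_grip (a point): black plastic levelling wedge, 116 mm long, 32 wide, about 0.18 kg, on its flat underside. Its thick end is a grip block 36 mm long, 32 wide, 46 high; from there the top slopes from 20 mm high to 4 mm at the thin end, over 80 mm (1 in 5). This point is the block's centre, 23 mm above the underside; x points to the thin end, y across, z up.
- wedge_tip (a point): middle of the bottom edge of the wedge's thin end, 98 mm along +x from the centre of the grip block and 23 mm below it; same axes as wedge_grip.
- channel (a point): point on the top of the fixed stage's base (8 mm above the worktop), midway between two steel rails 5 mm high, 38 mm apart, right under the cross bar. x is the way the wedge is pushed, towards the hinge (tongue and its open end lie at -x, roughly to the robot's left), y across, z up. Rails: x = -25 to +50 mm, flared mouths to -43 mm; the tongue, 64 mm wide, ends at -91 mm.
- nest (a point): centre of the dish's place on top of the hinged aluminium plate (103 x 114 x 6 mm, top 30 mm above the worktop at rest). Four steel pins, 6 mm thick, 9 mm high, at x and y = +-25 mm leave the dish 3.5 mm of play. At rest it has channel's axes and lies 45 mm along +x and 22 mm above channel; it tilts with the plate.
- lip (a point): middle of the underside of the steel cross bar (8 mm thick, 70 mm long) under the plate's free lip, in line with the two round rests. At rest 10 mm above channel; it rises as much as the plate off its rests, so 11 to 15 mm is right. The wedge touches it with its tip about 30 mm past the bar; each 5 mm more lifts 1 mm.
- stage (a joint): tilt of the hinged plate in rad: 0 on its rests, growing as the lip rises; 0.0097 rad is 1 mm at the lip. The hinge lies 103 mm along +x and 19 mm above channel. The plate (0.6 kg) turns freely and falls back by its own weight; pushing the wedge takes some 5 to 12 N.
- small_weight: bystander, not to be moved: brass weight with a knob, 18 mm across, 29 mm high; origin under its centre
- tweezers: bystander, not to be moved: steel tweezers lying flat, 129 mm long, 9 mm high; origin under its centre
- lens: bystander, not to be moved: folding hand lens with black rim lying flat, 83 x 44 x 9 mm; origin under its centre
- label_tape: bystander, not to be moved: roll of label tape lying flat, 62 mm across, 20 mm high; origin under its centre
- beaker: bystander, not to be moved: small glass beaker, 51 mm across, 55 mm high; origin under its centre
- vial: bystander, not to be moved: sample vial with screw cap, 23 mm across, 51 mm high; origin under its centre
- weigh_boats: bystander, not to be moved: stack of white weighing boats, 70 x 70 x 25 mm; origin under its centre
Things that resemble listed ones, but are neither listed nor needed, are in the scene too. What is shaped like the part that bears dish_center but green is not meant.

How it is judged:
By the outcome, as a careful person would: the job done as asked, in the order asked, and still so for the second after the job is handed in, while the arm keeps its last pose, push and grip.
It also fails if it takes over 48 s, if anything falls off the work surface, if the arm or the gripper's body presses on something with over 40 N, if the wrist force passes 120 N, or if a joint passes its speed limit or range.

## Working session

There is one attempt and no reset: what is moved stays moved. The work goes in short steps, Python scripts to look and compute and a tool call to move; the robot and the scene stay as the last step left them, time stands still between calls to the robot, and variables do not carry over. Pictures are saved under pics/ and viewed, about 8 in all and at most 12, crops included, and the job is handed in when it is done.

Besides the shell and the picture viewer there is one more tool, called in YAML: its name, and indented under it one key for each argument. apply_moves: Moves the arm, as the interface text tells. Shifts and turns lie within -1 to 1; 1 stands for 0.04 m of shift or 5 degrees of turn. Its arguments: {"type":"object","properties":{"commands":{"type":"array"},"claw":{"type":"number"}},"required":["commands"]}

```bash
mkdir -p pics; cat > h.py <<'E'
import numpy as np, cv2
from cell import readout, eyes, finish_job
def snap(name,fn):
    d=eyes.get_image(name); cv2.imwrite(f'pics/{fn}.png',d['image'][...,::-1]); np.save(f'pics/{fn}.npy',d,allow_pickle=True); return d
def load(fn): return np.load(f'pics/{fn}.npy',allow_pickle=True).item()
def px2w(d,u,v,z):
    K=np.array(d['mtx']);R=cv2.Rodrigues(np.array(d['rvec'],float))[0];t=np.array(d['tvec'],float).ravel()
    a=(u-K[0,2])/K[0,0];b=(v-K[1,2])/K[1,1];k=d['k1'];s=1
    for _ in range(30): s=1+k*((a/s)**2+(b/s)**2)
    r=R.T@np.array([a/s,b/s,1]);c=-R.T@t
    return c+r*(z-c[2])/r[2]
def w2px(d,p):
    K=np.array(d['mtx']);R=cv2.Rodrigues(np.array(d['rvec'],float))[0];t=np.array(d['tvec'],float).ravel()
    q=R@np.array(p,float)+t;a,b=q[:2]/q[2];s=1+d['k1']*(a*a+b*b)
    return np.array([K[0,0]*a*s+K[0,2],K[1,1]*b*s+K[1,2]])
def crop(fn,u0,v0,u1,v1,out,f=4):
    im=cv2.imread(f'pics/{fn}.png')[v0:v1,u0:u1]; cv2.imwrite(f'pics/{out}.png',cv2.resize(im,None,fx=f,fy=f,interpolation=cv2.INTER_CUBIC))
E
python3 - <<'E'
from h import *
a=snap('scene','s0');b=snap('top','t0')
for d in(a,b):
    R=cv2.Rodrigues(np.array(d['rvec'],float))[0];print(-R.T@np.array(d['tvec']).ravel(),R.round(2).tolist(),d['mtx'],d['k1'])
print(readout.read_state())
E
```

```text
[ 129.95505923 -153.48761972  659.8479625 ] [[0.71, -0.71, 0.0], [-0.48, -0.49, -0.73], [0.51, 0.52, -0.69]] [[431.98164372   0.         274.31639869]
 [  0.         431.98164372 208.47129225]
 [  0.           0.           1.        ]] 0.03961681444266514
[473.16118869 313.91461512 918.13256768] [[0.02, -1.0, -0.0], [-0.99, -0.02, -0.13], [0.13, 0.01, -0.99]] [[387.99578616   0.         284.92327388]
 [  0.         387.99578616 213.8245043 ]
 [  0.           0.           1.        ]] 0.0006282861741334865
{'clock': 0.1, 'qpos': array([-1.32175576,  0.62924773,  0.03843191,  1.51828465, -0.02700905,
        0.99632335, -0.02001479]), 'qd': array([ 0.00036169, -0.00261561, -0.00138428, -0.00270216, -0.00083033,
        0.00186178,  0.00022175]), 'tau': array([ 3.34883443e-03, -5.64532042e+01,  1.23055000e+00, -1.93970132e+01,
        1.13032601e-02,  5.42164416e-03,  1.63514915e-05]), 'eef_pos': array([201.06513572, 617.51311334, 230.47932787]), 'tool_rot': array([-1.57079916,  0.00174572,  1.25594606]), 'force': array([0.80412382, 0.20609428, 0.30066188]), 'torque': array([ 0.032081  ,  0.04071836, -0.03038801]), 'width': 85.39820007984731}
```

View pics/s0.png

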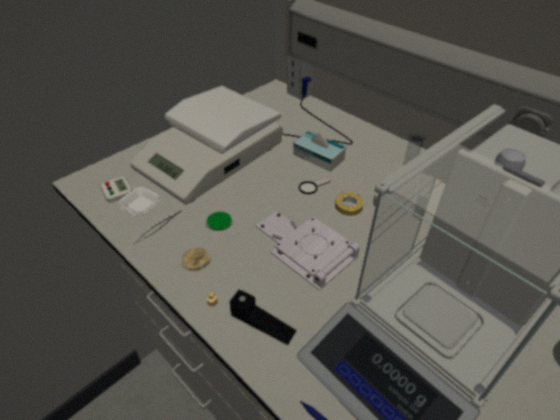

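View pics/t0.png

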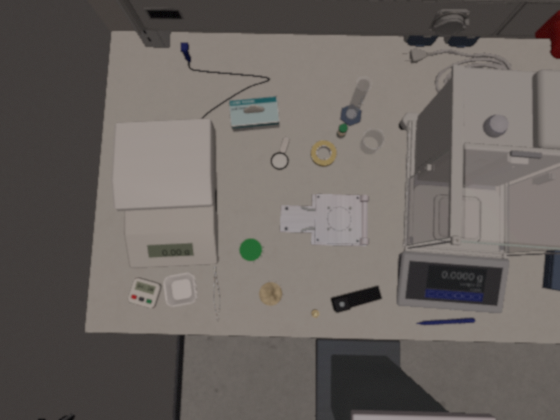

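The scene shows these candidates:
- Dish: the brown disc at top (270,293) / scene (195,258). The green disc at top (250,250) is the decoy, and the tape roll at (324,153) is a ring.
- Wedge: the black part at top (356,299), with its block at the left end (341,303). No other black wedge is visible.
- Stage: top (330,219), tongue at (288,219).

I'll check these in a close crop.

```bash
python3 - <<'E'
from h import *
crop('t0',235,180,395,320,'c1',5)
crop('s0',170,190,370,345,'c2',4)
E
```

```text
(no output)
```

View pics/c1.png

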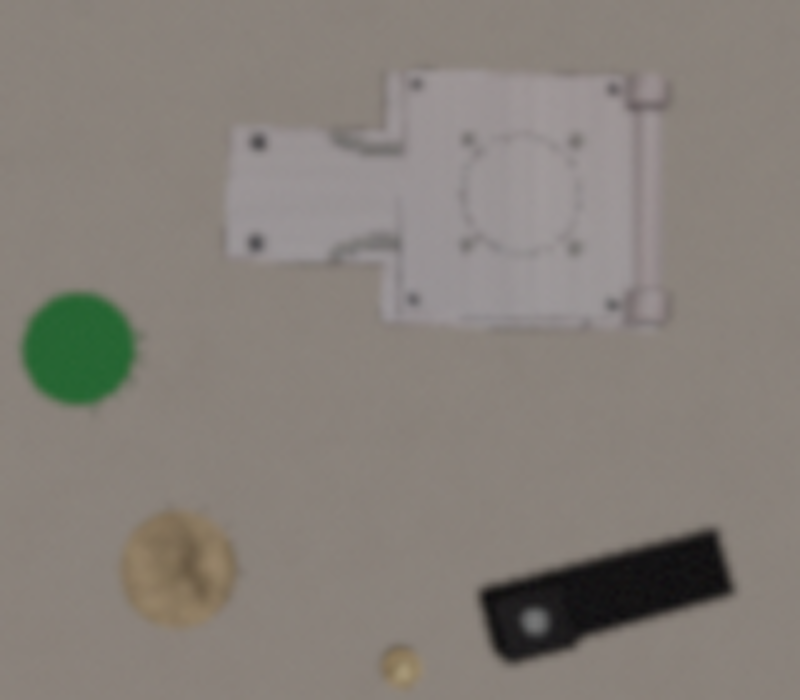

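View pics/c2.png

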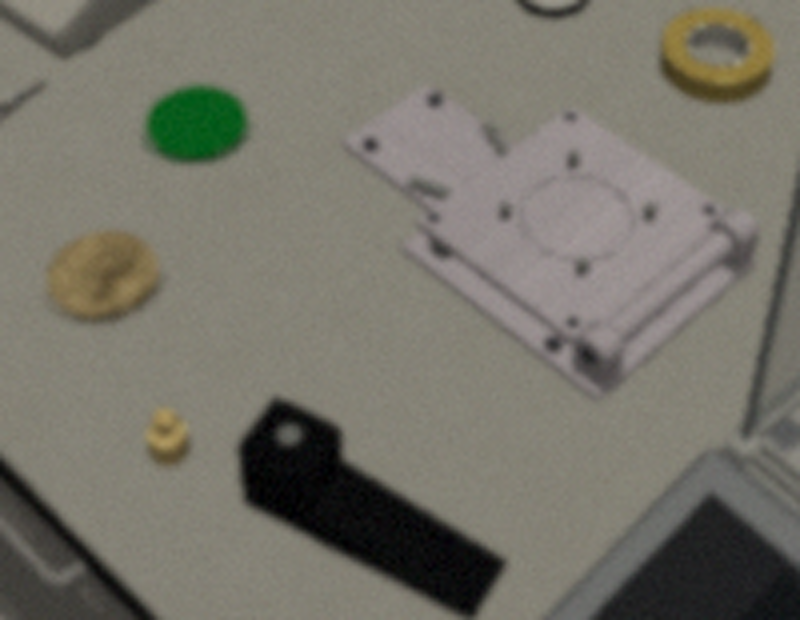

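The crops confirm the choice:
- **Dish:** the brown one at c1 (178,569).
- **Wedge:** the block's dot is at c1 (535,621) and the thin end at (714,530)/(733,592).
- **Stage:** the ring is at c1 (521,194), with pins around it. The tongue end is at (232,126)/(228,257).

```bash
python3 - <<'E'
from h import *
t=load('t0');s=load('s0')
T=lambda x,y,z:px2w(t,235+(x+.5)/5-.5,180+(y+.5)/5-.5,z).round(1)
S=lambda x,y,z:px2w(s,170+(x+.5)/4-.5,190+(y+.5)/4-.5,z).round(1)
print('dish',T(178,569,9),S(104,272,9))
print('ring',T(521,194,30),S(577,216,30))
for p in[(468,139),(576,142),(466,246),(575,248)]:print('pinT',T(*p,37))
for p in[(573,160),(650,212),(505,212),(582,268)]:print('pinS',S(*p,35))
for p in[(232,126),(228,257)]:print('tongT',T(*p,8))
for p in[(432,86),(345,140)]:print('tongS',S(*p,8))
print('dot',T(535,621,46),S(289,434,46))
for p in[(714,530),(733,592)]:print('tipT',T(*p,3))
for p in[(505,565),(473,615)]:print('tipS',S(*p,3))
print('blk',T(480,590,46),T(508,662,46), S(278,400,46),S(242,445,46))
print('green',T(78,348,12),'weight',T(402,665,20),S(168,435,10))
for n in[('lens',280,155,5),('tape',324,153,20),('beaker',371,142,50),('vial',342,130,50),('boats',180,290,20),('balance R edge',405,280,20),('balT',402,310,20)]:print(n[0],px2w(t,*n[1:]).round())
E
```

```text
dish [410.9 349.9   9. ] [410.  344.4   9. ]
ring [585.9 195.9  30. ] [586.9 194.2  30. ]
pinT [609.9 221.2  37. ]
pinT [609.6 171.7  37. ]
pinT [560.5 221.7  37. ]
pinT [560.8 172.1  37. ]
pinS [610.2 217.8  35. ]
pinS [610.5 168.2  35. ]
pinS [560.4 217.8  35. ]
pinS [560.2 168.   35. ]
tongT [618.  330.3   8. ]
tongT [555.6 330.6   8. ]
tongS [618.3 325.2   8. ]
tongS [556.2 328.4   8. ]
dot [394.8 190.9  46. ] [395.2 189.2  46. ]
tipT [434.3 102.    3. ]
tipT [406.3  93.5   3. ]
tipS [434.9  98.9   3. ]
tipS [408.5  92.5   3. ]
blk [407.6 215.1  46. ] [377.  202.6  46. ] [403.5 205.6  46. ] [377.5 199.   46. ]
green [511.  399.3  12. ] weight [371.6 247.1  20. ] [372.  247.1  10. ]
lens [741. 336.   5.]
tape [744. 231.  20.]
beaker [763. 125.  50.]
vial [791. 192.  50.]
boats [414. 555.  20.]
balance R edge [449.  43.  20.]
balT [382.  51.  20.]
```

```bash
cat > plan.py <<'E'
import sys
from h import *
from scipy.spatial.transform import Rotation as Ro
def plan(x,y,z,yaw,n=8,step=.95):
    s=readout.read_state();p=np.array(s['eef_pos']);R=Ro.from_euler('xyz',s['tool_rot'])
    T=Ro.from_euler('xyz',[-np.pi/2,0,np.radians(yaw)])
    print('t',round(s['clock'],2),'pos',p.round(1),'yaw',np.degrees(s['tool_rot']).round(1),'F',np.round(s['force'],1),'w',round(s['width'],1))
    rows=[];g=np.array([x,y,z],float)
    for _ in range(n):
        d=R.inv().apply(g-p)/40;rv=(R.inv()*T).as_rotvec(degrees=True)/5
        k=max(1,np.linalg.norm(d)/step,np.linalg.norm(rv)/step)
        d=(d/k).round(3);rv=(rv/k).round(2);rows.append([*map(float,d),*map(float,rv)])
        p=p+R.apply(d*40);R=R*Ro.from_rotvec(rv*5,degrees=True)
        if k==1:break
    print(str(rows).replace('-0.0,','0,').replace('-0.0]','0]').replace(' ',''))
a=[float(v) for v in sys.argv[1:]];plan(*a[:4],*( [int(a[4])] if len(a)>4 else []))
E
python3 plan.py 410 347 120 0
```

```text
t 0.1 pos [201.1 617.5 230.5] yaw [-90.    0.1  72. ] F [0.8 0.2 0.3] w 85.4
[[-0.317,0.183,-0.466,0.0,0.95,0],[-0.278,0.183,-0.491,0.0,0.95,0],[-0.236,0.183,-0.512,0.0,0.95,0],[-0.193,0.183,-0.53,0.0,0.95,0],[-0.148,0.183,-0.544,0.0,0.95,0],[-0.103,0.183,-0.554,0.0,0.95,0],[-0.057,0.183,-0.561,0.0,0.95,0],[-0.01,0.183,-0.564,0.0,0.95,0]]
```

apply_moves:
  commands:
    - [[-0.32,0.18,-0.47,0,0.95,0],[-0.28,0.18,-0.49,0,0.95,0],[-0.24,0.18,-0.51,0,0.95,0],[-0.19,0.18,-0.53,0,0.95,0],[-0.15,0.18,-0.54,0,0.95,0],[-0.1,0.18,-0.55,0,0.95,0],[-0.06,0.18,-0.56,0,0.95,0],[-0.01,0.18,-0.56,0,0.95,0]]

```text
clock: 0.77
eef_pos: [306.6, 473.0, 168.1]
tool_rot: [-1.567, 0.004, 0.575]
force: [-0.0, 0.9, 1.0]
width: 85.6
```

```bash
python3 plan.py 410 347 110 0
```

```text
t 0.77 pos [306.6 473.  168.1] yaw [-89.8   0.2  32.9] F [-0.   0.9  1. ] w 85.6
[[0.067,0.207,-0.585,0,0.95,-0.01],[0.115,0.207,-0.578,-0.01,0.95,-0.01],[0.162,0.207,-0.566,0,0.95,-0.01],[0.208,0.208,-0.55,-0.01,0.95,-0.01],[0.253,0.208,-0.531,0,0.95,-0.01],[0.295,0.208,-0.509,-0.01,0.95,-0.01],[0.314,0.195,-0.449,0,0.88,0]]
```

apply_moves:
  commands:
    - [[0.07,0.21,-0.58,0,0.95,-0.01],[0.11,0.21,-0.58,0,0.95,-0.01],[0.16,0.21,-0.57,0,0.95,-0.01],[0.21,0.21,-0.55,0,0.95,-0.01],[0.25,0.21,-0.53,0,0.95,-0.01],[0.3,0.21,-0.51,0,0.95,-0.01],[0.31,0.2,-0.45,0,0.88,0]]

```text
clock: 1.35
eef_pos: [411.0, 338.1, 105.0]
tool_rot: [-1.571, 0.002, -0.028]
force: [0.3, 0.4, 0.1]
width: 85.0
```

```bash
python3 plan.py 410.5 347 60 0
```

```text
t 1.35 pos [411.  338.1 105. ] yaw [-90.    0.1  -1.6] F [0.3 0.4 0.1] w 85.0
[[-0.012,0.932,0.184,0.0,-0.26,-0.02],[-0.003,0.193,0.038,0.0,-0.06,-0.01]]
```

apply_moves:
  commands:
    - [[0,0.55,0.2,0,-0.3,0],[0,0.4,0,0,0,0],[0,0.2,0,0,0,0],[0,0,0,0,0,0]]

```text
clock: 1.68
eef_pos: [415.6, 338.5, 55.7]
tool_rot: [-1.576, 0.001, -0.016]
force: [-0.9, -0.8, -0.4]
width: 85.3
```

```bash
python3 plan.py 410.5 347 -2 0; python3 - <<'E'
from h import *
snap('scene','s1');snap('top','t1')
crop('s1',150,180,280,290,'c3',3);crop('t1',220,240,320,350,'c4',3)
a=cv2.imread('pics/c3.png');b=cv2.imread('pics/c4.png');cv2.imwrite('pics/c5.png',np.hstack([a,b]))
E
```

```text
t 1.68 pos [415.6 338.5  55.7] yaw [-90.3   0.   -0.9] F [-0.9 -0.8 -0.4] w 85.3
[[-0.084,0.936,0.142,0.04,-0.12,-0.01],[-0.045,0.506,0.076,0.02,-0.06,0]]
```

View pics/c5.png

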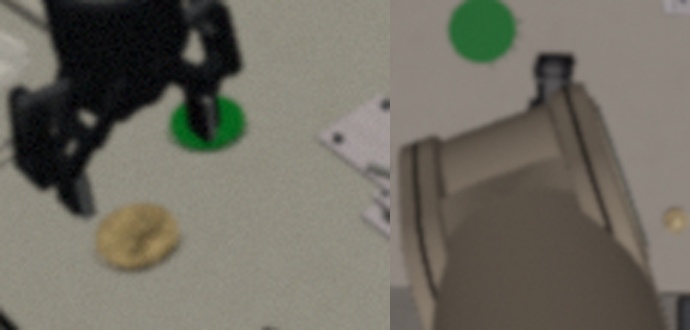

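Gripper open, its two tips at c3 (85,213) and (208,138). The brown dish is at (138,237), between and below them. Next I check this numerically.

```bash
python3 - <<'E'
from h import *
s=load('s1')
S=lambda x,y,z:px2w(s,150+(x+.5)/3-.5,180+(y+.5)/3-.5,z).round(1)
for z in(56,68):print(z,S(85,213,z),S(208,138,z))
print('dish',S(138,236,9))
E
```

```text
56 [377.  344.6  56. ] [471.7 341.5  56. ]
68 [372.1 334.7  68. ] [464.9 331.7  68. ]
dish [409.  342.9   9. ]
```

apply_moves:
  commands:
    - [[-0.12,0.4,0.2,0,-0.1,0],[0,0.4,0,0.03,0,0],[0,0,0,0,0,0],[0,0,0,0,0,0]]

```text
clock: 2.12
eef_pos: [413.0, 350.7, 28.4]
tool_rot: [-1.567, -0.006, -0.004]
force: [-0.2, -0.4, -0.2]
width: 85.4
```

```bash
python3 plan.py 410.5 347 -2 0
```

```text
t 2.12 pos [413.  350.7  28.4] yaw [-89.8  -0.3  -0.2] F [-0.2 -0.4 -0.2] w 85.4
[[-0.066,0.76,-0.095,-0.04,-0.04,0.07]]
```

apply_moves:
  commands:
    - [[-0.07,0.45,-0.1,-0.04,-0.04,0.07],[0,0.3,0,0,0,0],[0,0,0,0,0,0],[0,0,0,0,0,0]]

```text
clock: 2.45
eef_pos: [412.4, 349.5, 1.9]
tool_rot: [-1.566, -0.005, 0.001]
force: [0.4, 0.0, 0.0]
width: 85.3
```

```bash
python3 plan.py 410.5 347 -2 0
```

```text
t 2.45 pos [412.4 349.5   1.9] yaw [-89.7  -0.3   0.1] F [0.4 0.  0. ] w 85.3
[[-0.048,0.097,-0.062,-0.06,0.01,0.06]]
```

apply_moves:
  commands:
    - [[-0.05,0.1,-0.06,-0.06,0,0.06],[0,0,0,0,0,0]]

```text
clock: 2.62
eef_pos: [411.1, 347.6, -0.9]
tool_rot: [-1.57, -0.001, 0.001]
force: [-0.4, 1.0, -0.1]
width: 85.4
```

apply_moves:
  commands:
    - [[0,0,0,0,0,0],[0,0,0,0,0,0],[0,0,0,0,0,0],[0,0,0,0,0,0],[0,0,0,0,0,0],[0,0,0,0,0,0],[0,0,0,0,0,0],[0,0,0,0,0,0]]
  claw: 45

```text
clock: 3.28
eef_pos: [412.1, 348.5, 1.6]
tool_rot: [-1.568, -0.003, 0.001]
force: [-0.0, 0.5, -0.6]
width: 54.2
```

apply_moves:
  commands:
    - [[0,0,0,0,0,0],[0,0,0,0,0,0]]

```text
clock: 3.45
eef_pos: [412.1, 348.4, 1.4]
tool_rot: [-1.568, -0.003, 0.001]
force: [-0.5, -0.4, -0.2]
width: 54.2
```

```bash
python3 - <<'E'
from h import *
snap('scene','s2')
crop('s2',150,190,280,290,'c6',4)
E
```

```text
(no output)
```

View pics/c6.png

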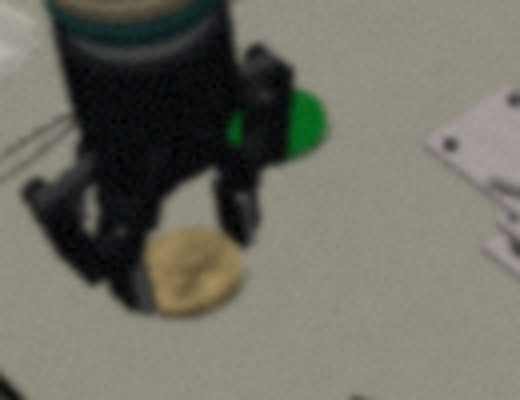

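apply_moves:
  commands:
    - [[0,-0.3,0,0,0,0],[0,-0.5,0,0,0,0],[0,-0.6,0,0,0,0],[0,-0.6,0,0,0,0],[0,-0.3,0,0,0,0],[0,0,0,0,0,0]]

```text
clock: 4.0
eef_pos: [410.9, 346.9, 99.2]
tool_rot: [-1.57, -0.0, -0.0]
force: [-0.0, -0.7, 0.4]
width: 54.3
```

```bash
python3 plan.py 585.5 194.8 90 0
```

```text
t 4.0 pos [410.9 346.9  99.2] yaw [-89.9  -0.   -0. ] F [-0.  -0.7  0.4] w 54.3
[[0.716,0.037,-0.623,0,0,0.0],[0.716,0.037,-0.623,0,0,0.0],[0.716,0.037,-0.624,0,0,0.0],[0.716,0.037,-0.623,0,0,0.0],[0.716,0.037,-0.624,0,0,0.0],[0.716,0.038,-0.624,-0.01,0,0.0],[0.07,0.004,-0.061,0,0,0.0]]
```

apply_moves:
  commands:
    - [[0.4,0,-0.35,0,0,0],[0.7,0.04,-0.61,0,0,0],[0.7,0.04,-0.61,0,0,0],[0.7,0.04,-0.61,0,0,0],[0.7,0.04,-0.61,0,0,0],[0.7,0.04,-0.61,0,0,0],[0.3,0,-0.25,0,0,0],[0,0,0,0,0,0]]

```text
clock: 4.67
eef_pos: [583.1, 199.0, 89.8]
tool_rot: [-1.567, 0.001, 0.011]
force: [-0.6, 0.2, 0.5]
width: 54.1
```

```bash
python3 plan.py 585.5 194.8 60 0
```

```text
t 4.67 pos [583.1 199.   89.8] yaw [-89.8   0.1   0.6] F [-0.6  0.2  0.5] w 54.1
[[0.059,0.745,-0.108,-0.04,0.12,-0.01]]
```

apply_moves:
  commands:
    - [[0.06,0.4,-0.1,-0.04,0.17,0],[0,0.4,0,0,0,0],[0,0.15,0,0,0,0],[0,0,0,0,0,0],[0,0,0,0,0,0]]

```text
clock: 5.08
eef_pos: [582.9, 195.3, 49.5]
tool_rot: [-1.57, 0.005, -0.007]
force: [-0.2, 0.2, 0.6]
width: 54.3
```

```bash
python3 plan.py 585.5 194.8 31.5 -0.3; python3 - <<'E'
from h import *
snap('scene','s3');snap('top','t3')
crop('s3',250,190,370,290,'c7',5)
E
```

```text
t 5.08 pos [582.9 195.3  49.5] yaw [-90.    0.3  -0.4] F [-0.2  0.2  0.6] w 54.3
[[0.066,0.451,-0.013,-0.01,-0.02,-0.06]]
```

View pics/c7.png

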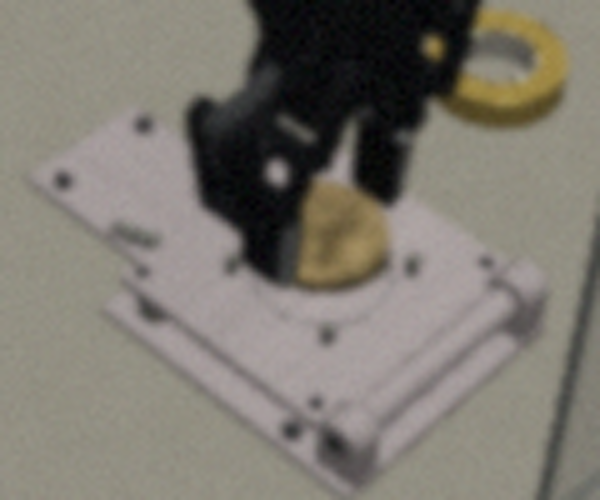

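```bash
python3 - <<'E'
from h import *
from scipy.optimize import least_squares
def mask(fn,box):
    d=load(fn);im=cv2.cvtColor(d['image'],cv2.COLOR_RGB2HSV);u0,v0,u1,v1=box
    m=np.zeros(im.shape[:2],np.uint8);sub=im[v0:v1,u0:u1];m[v0:v1,u0:u1]=((sub[...,0]>12)&(sub[...,0]<28)&(sub[...,1]>70)&(sub[...,2]>70))
    n,l,st,c=cv2.connectedComponentsWithStats(m);i=1+np.argmax(st[1:,4]);return d,(l==i).astype(np.uint8)
def sil(d,x,y,z,r,h=10):
    a=np.linspace(0,6.283,90);P=[w2px(d,(x+r*np.cos(t),y+r*np.sin(t),z+k)) for t in a for k in(1,h)]
    return cv2.convexHull(np.float32(P))
def fit(fn,box,z,R,right):
    d,m=mask(fn,box);c=max(cv2.findContours(m,cv2.RETR_EXTERNAL,cv2.CHAIN_APPROX_NONE)[0],key=len)[:,0,:].astype(float)
    print(fn,m.sum(),c.min(0),c.max(0))
    if right is not None:c=c[c[:,0]>right]
    f=lambda q:[cv2.pointPolygonTest(sil(d,q[0],q[1],z,q[2] if R is None else R),tuple(p),True) for p in c]
    q0=[411,345,27] if R is None else [583,195]
    s=least_squares(f,q0,diff_step=1e-3,loss='soft_l1');print(s.x.round(1),'rms',np.sqrt(np.mean(np.array(f(s.x))**2)).round(2));return s.x
q=fit('s0',(170,235,230,285),0,None,None)
fit('s3',(300,220,335,252),48,q[2],319)
fit('s3',(300,220,335,252),48,q[2],313)
fit('s3',(300,220,335,252),46,q[2],313)
fit('s2',(170,240,230,280),0,q[2],188)
E
```

```text
s0 469 [182. 248.] [209. 269.]
[410.1 346.2  24. ] rms 0.58
s3 316 [309. 226.] [326. 247.]
[583.8 194. ] rms 0.41
s3 316 [309. 226.] [326. 247.]
[583.5 194. ] rms 0.58
s3 316 [309. 226.] [326. 247.]
[585. 195.] rms 0.57
s2 431 [186. 247.] [209. 268.]
[414.2 346.4] rms 0.52
```

apply_moves:
  commands:
    - [[0.06,0.2,-0.01,0,0,-0.06],[0,0.1,0,0,0,0],[0,0,0,0,0,0]]

```text
clock: 5.43
eef_pos: [586.9, 196.8, 39.3]
tool_rot: [-1.568, -0.005, -0.005]
force: [0.6, 0.2, -0.4]
width: 53.9
```

```bash
python3 plan.py 585.3 194.9 32 -0.3
```

```text
t 5.43 pos [586.9 196.8  39.3] yaw [-89.9  -0.3  -0.3] F [ 0.6  0.2 -0.4] w 53.9
[[-0.041,0.181,-0.049,-0.03,0.01,0.06]]
```

apply_moves:
  commands:
    - [[-0.04,0,-0.05,-0.03,0.01,0.06],[0,0,0,0,0,0]]

```text
clock: 5.6
eef_pos: [585.2, 195.0, 39.3]
tool_rot: [-1.571, 0.0, -0.005]
force: [-0.8, -0.5, -0.5]
width: 53.9
```

```bash
for i in 1 2 3; do python3 plan.py 585.3 194.9 32 -0.3; done
```

```text
t 5.6 pos [585.2 195.   39.3] yaw [-90.    0.   -0.3] F [-0.8 -0.5 -0.5] w 53.9
[[0.002,0.182,-0.002,0.0,0.0,0]]
t 5.6 pos [585.2 195.   39.3] yaw [-90.    0.   -0.3] F [-0.8 -0.5 -0.5] w 53.9
[[0.002,0.182,-0.002,0.0,0.0,0]]
t 5.6 pos [585.2 195.   39.3] yaw [-90.    0.   -0.3] F [-0.8 -0.5 -0.5] w 53.9
[[0.002,0.182,-0.002,0.0,0.0,0]]
```

apply_moves:
  commands:
    - [[0,0.17,0,0,0,0],[0,0,0,0,0,0]]

```text
clock: 5.77
eef_pos: [585.4, 195.0, 32.4]
tool_rot: [-1.571, -0.0, -0.005]
force: [-0.4, -0.5, -1.1]
width: 54.2
```

```bash
python3 plan.py 585.3 194.9 31.5 -0.3
```

```text
t 5.77 pos [585.4 195.   32.4] yaw [-90.   -0.   -0.3] F [-0.4 -0.5 -1.1] w 54.2
[[-0.002,0.021,-0.003,0,0,0.0]]
```

apply_moves:
  commands:
    - [[0,0.025,0,0,0,0]]

```text
clock: 5.85
eef_pos: [585.6, 195.0, 31.3]
tool_rot: [-1.571, -0.001, -0.005]
force: [0.5, 0.3, 0.3]
width: 54.0
```

apply_moves:
  commands:
    - [[0,0,0,0,0,0],[0,0,0,0,0,0],[0,0,0,0,0,0],[0,0,0,0,0,0]]
  claw: 74

```text
clock: 6.18
eef_pos: [585.4, 194.9, 30.9]
tool_rot: [-1.571, 0.0, -0.006]
force: [-0.1, 0.2, 1.3]
width: 73.9
```

apply_moves:
  commands:
    - [[0,-0.2,0,0,0,0],[0,-0.4,0,0,0,0],[0,-0.7,0,0,0,0],[0,-0.9,0,0,0,0],[-0.3,-0.7,0,0,0,0],[-0.8,-0.3,0,0,0,0],[-0.9,0,0,0,0,0],[-0.9,0,0,0,0,0]]

```text
clock: 6.85
eef_pos: [475.5, 194.4, 168.3]
tool_rot: [-1.569, -0.013, -0.012]
force: [-1.4, 1.2, -0.1]
width: 74.4
```

```bash
python3 plan.py 395 190 110 15.6; python3 - <<'E'
from h import *
snap('scene','s4');snap('top','t4')
crop('s4',250,190,370,290,'a1',3);crop('t4',280,180,380,280,'a2',3)
cv2.imwrite('pics/a3.png',np.hstack([cv2.imread('pics/a1.png'),cv2.imread('pics/a2.png')]))
E
```

```text
t 6.85 pos [475.5 194.4 168.3] yaw [-89.9  -0.7  -0.7] F [-1.4  1.2 -0.1] w 74.4
[[-0.592,0.418,-0.04,0,-0.95,0.04],[-0.592,0.42,0.01,0,-0.95,0.04],[-0.588,0.422,0.059,0,-0.95,0.05],[-0.247,0.18,0.045,0,-0.4,0.02]]
```

View pics/a3.png

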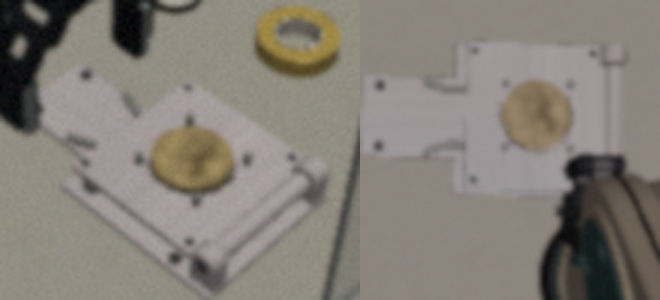

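The dish sits flat and centred. In the top view its centre is at (537,115), against the pins' centre at (538,115). Next is the wedge.

apply_moves:
  commands:
    - [[-0.55,0.3,-0.04,0,-0.95,0.04],[-0.55,0.4,0.02,0,-0.95,0.04],[-0.55,0.4,0.06,0,-0.95,0.04],[-0.2,0.2,0.04,0,-0.4,0],[0,0,0,0,0,0]]
  claw: 65

```text
clock: 7.37
eef_pos: [394.1, 191.8, 118.2]
tool_rot: [-1.567, -0.002, 0.29]
force: [0.8, 0.4, 0.6]
width: 65.0
```

```bash
python3 plan.py 394.5 192.5 60 15.6
```

```text
t 7.37 pos [394.1 191.8 118.2] yaw [-89.8  -0.1  16.6] F [0.8 0.4 0.6] w 65.0
[[0.008,0.95,0.005,-0.03,0.14,0.01],[0.004,0.506,0.004,-0.01,0.07,0.01]]
```

apply_moves:
  commands:
    - [[0.01,0.5,0.02,-0.03,0.2,0],[0,0.6,0,0,0,0],[0,0.4,0,0,0,0],[0,0.1,0,0,0,0],[0,0,0,0,0,0]]

```text
clock: 7.78
eef_pos: [402.3, 195.2, 55.8]
tool_rot: [-1.568, -0.014, 0.265]
force: [-0.5, -0.2, 0.0]
width: 65.1
```

```bash
python3 plan.py 394.5 192.5 5 15.6
```

```text
t 7.78 pos [402.3 195.2  55.8] yaw [-89.8  -0.8  15.2] F [-0.5 -0.2  0. ] w 65.1
[[-0.165,0.935,-0.014,-0.03,-0.06,0.12],[-0.055,0.332,-0.003,-0.01,-0.02,0.04]]
```

apply_moves:
  commands:
    - [[-0.2,0.1,-0.02,-0.03,-0.06,0.15],[0,0.4,0,0,0,0],[-0.03,0.3,0,0,0,0.05],[0,0,0,0,0,0]]

```text
clock: 8.12
eef_pos: [394.6, 193.3, 32.7]
tool_rot: [-1.566, 0.003, 0.269]
force: [-0.5, 0.4, 0.5]
width: 64.8
```

```bash
python3 plan.py 394.5 192.5 5 15.6
```

```text
t 8.12 pos [394.6 193.3  32.7] yaw [-89.7   0.2  15.4] F [-0.5  0.4  0.5] w 64.8
[[-0.007,0.693,-0.022,-0.06,-0.03,-0.04]]
```

apply_moves:
  commands:
    - [[0,0.4,-0.02,-0.06,-0.03,-0.04],[0,0.3,0,0,0,0],[0,0,0,0,0,0]]

```text
clock: 8.37
eef_pos: [395.4, 194.5, 12.9]
tool_rot: [-1.566, -0.001, 0.271]
force: [0.7, -0.3, 0.2]
width: 65.1
```

```bash
python3 plan.py 394.5 192.5 5 15.6
```

```text
t 8.37 pos [395.4 194.5  12.9] yaw [-89.7  -0.   15.5] F [ 0.7 -0.3  0.2] w 65.1
[[-0.035,0.197,-0.042,-0.06,-0.01,0.01]]
```

apply_moves:
  commands:
    - [[-0.03,0.18,-0.04,-0.06,0,0],[0,0,0,0,0,0]]

```text
clock: 8.53
eef_pos: [395.0, 193.4, 7.3]
tool_rot: [-1.569, -0.001, 0.271]
force: [-0.4, 0.9, 0.4]
width: 64.9
```

apply_moves:
  commands:
    - [[0,0,0,0,0,0],[0,0,0,0,0,0],[0,0,0,0,0,0],[0,0,0,0,0,0],[0,0,0,0,0,0],[0,0,0,0,0,0],[0,0,0,0,0,0]]
  claw: 20

```text
clock: 9.12
eef_pos: [396.1, 194.8, 11.3]
tool_rot: [-1.565, -0.005, 0.269]
force: [0.3, 0.5, -2.1]
width: 31.6
```

```bash
python3 plan.py 394.5 192.5 70 15.6
```

```text
t 9.12 pos [396.1 194.8  11.3] yaw [-89.7  -0.3  15.4] F [ 0.3  0.5 -2.1] w 31.6
[[-0.031,-0.949,-0.023,-0.04,-0.02,0.03],[-0.018,-0.518,-0.015,-0.03,-0.01,0.02]]
```

apply_moves:
  commands:
    - [[0,-0.3,0,0,0,0],[0,-0.5,0,-0.03,0,0],[0,-0.6,0,0,0,0],[0,-0.6,0,0,0,0],[0,-0.6,0,0,0,0],[0,-0.3,0,0,0,0],[0,0,0,0,0,0]]

```text
clock: 9.7
eef_pos: [394.0, 192.4, 130.6]
tool_rot: [-1.57, 0.003, 0.266]
force: [0.6, 0.5, -2.5]
width: 31.4
```

```bash
python3 plan.py 585.6 396 110 -0.3 8
```

```text
t 9.7 pos [394.  192.4 130.6] yaw [-89.9   0.2  15.2] F [ 0.6  0.5 -2.5] w 31.4
[[0.808,0.068,0.495,0,0.42,0],[0.789,0.068,0.525,0,0.42,-0.01],[0.769,0.069,0.553,0,0.42,0],[0.749,0.068,0.581,0,0.42,-0.01],[0.727,0.069,0.608,0,0.42,0],[0.704,0.069,0.634,0,0.42,-0.01],[0.68,0.07,0.66,0,0.42,-0.01],[0.247,0.027,0.258,-0.01,0.16,0.0]]
```

apply_moves:
  commands:
    - [[0.4,0.03,0.25,0,0.2,0],[0.79,0.07,0.52,0,0.42,0],[0.77,0.07,0.55,0,0.42,0],[0.75,0.07,0.58,0,0.42,0],[0.73,0.07,0.61,0,0.42,0],[0.7,0.07,0.63,0,0.42,0],[0.68,0.07,0.66,0,0.42,0],[0.4,0.03,0.4,0,0.2,0]]

```text
clock: 10.37
eef_pos: [573.1, 393.7, 99.8]
tool_rot: [-1.571, 0.021, -0.008]
force: [0.8, 1.7, -1.4]
width: 31.3
```

```bash
python3 plan.py 585.6 396 60 -0.3 8
```

```text
t 10.37 pos [573.1 393.7  99.8] yaw [-90.    1.2  -0.4] F [ 0.8  1.7 -1.4] w 31.3
[[0.303,0.899,0.055,0,-0.03,-0.22],[0.029,0.091,0.005,0,0.0,-0.02]]
```

apply_moves:
  commands:
    - [[0.3,0.2,0.05,0,0,-0.22],[0,0.5,0,0,0,0],[0,0.4,0,0,0,0],[0,0.15,0,0,0,0],[0,0,0,0,0,0]]

```text
clock: 10.78
eef_pos: [585.5, 396.6, 36.7]
tool_rot: [-1.572, 0.005, -0.004]
force: [-0.6, 0.5, -0.9]
width: 31.5
```

```bash
python3 plan.py 585.6 396 32 -0.3 8
```

```text
t 10.78 pos [585.5 396.6  36.7] yaw [-90.1   0.3  -0.2] F [-0.6  0.5 -0.9] w 31.5
[[0.002,0.117,-0.015,0.02,0.02,-0.06]]
```

```bash
python3 - <<'E'
from h import *
snap('scene','s5');snap('top','t5')
crop('s5',190,165,330,275,'a1',3);crop('t5',215,165,345,275,'a2',3)
cv2.imwrite('pics/a4.png',np.hstack([cv2.imread('pics/a1.png'),cv2.imread('pics/a2.png')]))
E
```

```text
(no output)
```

View pics/a4.png

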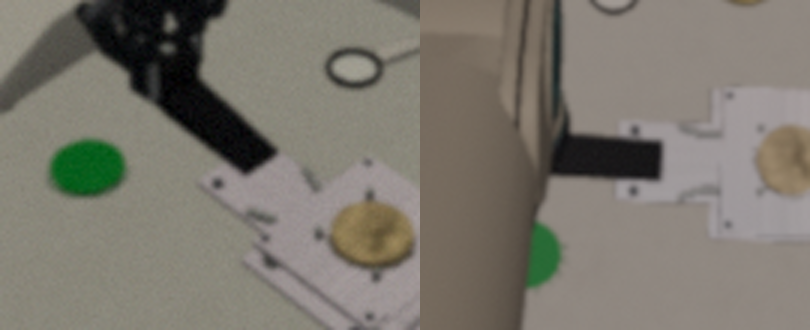

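```bash
python3 - <<'E'
from h import *
t=load('t5');s=load('s5')
T=lambda x,y,z:px2w(t,215+(x-420+.5)/3-.5,165+(y+.5)/3-.5,z).round(1)
S=lambda x,y,z:px2w(s,190+(x+.5)/3-.5,165+(y+.5)/3-.5,z).round(1)
for p in[(661,142,32),(661,178,32),(568,134,44),(570,175.5,44)]:print(T(*p))
print('S tip',S(278,152,32),S(246,174,32))
print('dish T',T(787,160,39),'S',S(372,232,39))
# edge lines subpixel on top image rows per column
g=cv2.cvtColor(t['image'],cv2.COLOR_RGB2GRAY).astype(float)
for u in(268,274,280,286,292):
    c=g[205:230,u];thr=(c.min()+np.median(g[198:206,u]))/2
    i=np.where(c<thr)[0];a,b=i[0],i[-1]
    va=204+a+(c[a-1]-thr)/(c[a-1]-c[a]);vb=205+b+(thr-c[b])/(c[b+1]-c[b])
    y=px2w(t,u,218,35)[1];h=31+max(0,(y-294))/5
    A=px2w(t,u,va,h);B=px2w(t,u,vb,h);print(u,round(va,2),round(vb,2),A.round(1),B.round(1),((A+B)/2).round(1))
E
```

```text
[598.1 297.1  32. ]
[570.3 296.6  32. ]
[600.9 368.1  44. ]
[569.3 365.6  44. ]
S tip [598.3 291.7  32. ] [567.4 292.   32. ]
dish T [585.6 201.2  39. ] S [583.3 192.3  39. ]
268 209.44 223.35 [600.9 359.   44. ] [569. 358.  44.] [585.  358.5  44. ]
274 210.0 223.65 [600.3 345.4  41.2] [569.  344.5  41.2] [584.6 344.9  41.2]
280 210.45 224.08 [600.  331.7  38.5] [568.6 330.9  38.5] [584.3 331.3  38.5]
286 211.12 224.08 [599.2 317.9  35.7] [569.2 317.2  35.7] [584.2 317.6  35.7]
292 211.66 224.38 [598.6 304.1  33. ] [569.2 303.4  33. ] [583.9 303.8  33. ]
```

Top view: the wedge's thin end is at (661,142)–(661,178), over the tongue between the rails, about 1° and 2 mm off the centre line. The dish is still nested. I'll correct the yaw and lower.

apply_moves:
  commands:
    - [[0.01,0.15,0,0.02,-0.12,-0.06],[0,0.2,0,0,0,0],[0,0.05,0,0,0,0],[0,0,0,0,0,0]]

```text
clock: 11.22
eef_pos: [588.5, 396.7, 24.7]
tool_rot: [-1.567, -0.007, 0.006]
force: [-0.3, -0.3, -0.1]
width: 31.3
```

```bash
python3 plan.py 586 396 18 0.4 8
```

```text
t 11.22 pos [588.5 396.7  24.7] yaw [-89.8  -0.4   0.4] F [-0.3 -0.3 -0.1] w 31.3
[[-0.063,0.167,-0.018,-0.04,-0.01,0.08]]
```

apply_moves:
  commands:
    - [[-0.06,0.08,0,-0.04,0,0.08],[0,0.04,0,0,0,0]]

```text
clock: 11.38
eef_pos: [586.3, 397.0, 20.6]
tool_rot: [-1.57, -0.001, 0.007]
force: [0.4, 0.3, -2.3]
width: 31.5
```

```bash
python3 plan.py 586 396 17 0.4 8
```

```text
t 11.38 pos [586.3 397.   20.6] yaw [-89.9  -0.    0.4] F [ 0.4  0.3 -2.3] w 31.5
[[-0.009,0.09,-0.026,-0.01,0,0.01]]
```

apply_moves:
  commands:
    - [[0,0.05,0,-0.01,0,0],[0,0,0,0,0,0]]

```text
clock: 11.55
eef_pos: [586.3, 397.3, 18.4]
tool_rot: [-1.57, -0.001, 0.007]
force: [0.2, -0.4, -1.0]
width: 31.2
```

apply_moves:
  commands:
    - [[0,0.05,0,0,0,0],[0,0,0,0,0,0]]

```text
clock: 11.72
eef_pos: [586.8, 397.7, 17.3]
tool_rot: [-1.57, -0.002, 0.007]
force: [0.4, -0.2, -0.3]
width: 31.4
```

```bash
python3 plan.py 586 396 15 0.4 8
```

```text
t 11.72 pos [586.8 397.7  17.3] yaw [-89.9  -0.1   0.4] F [ 0.4 -0.2 -0.3] w 31.4
[[-0.02,0.058,-0.043,-0.01,0.01,0.02]]
```

apply_moves:
  commands:
    - [[-0.01,0.04,-0.03,-0.01,0.01,0.02],[0,0,0,0,0,0]]

```text
clock: 11.88
eef_pos: [587.1, 397.8, 17.4]
tool_rot: [-1.569, -0.002, 0.007]
force: [-0.0, -0.8, -1.2]
width: 31.1
```

apply_moves:
  commands:
    - [[0,0.03,0,0,0,0],[0,0.0,0,0,0,0]]

```text
clock: 12.05
eef_pos: [587.4, 397.9, 17.3]
tool_rot: [-1.568, -0.002, 0.007]
force: [-0.7, -0.5, 1.7]
width: 31.5
```

apply_moves:
  commands:
    - [[-0.02,0.01,-0.15,-0.05,0,0.02],[-0.01,0.01,-0.2,0,0,0],[0,0.01,-0.2,0,0,0],[0,0.01,-0.2,0,0,0],[0,0.01,-0.1,0,0,0]]

```text
clock: 12.47
eef_pos: [588.6, 368.0, 17.8]
tool_rot: [-1.563, -0.007, 0.012]
force: [0.4, 3.1, 5.7]
width: 31.6
```

```bash
python3 plan.py 586 320 17.3 0.2 8
```

```text
t 12.47 pos [588.6 368.   17.8] yaw [-89.6  -0.4   0.7] F [0.4 3.1 5.7] w 31.6
[[-0.064,0.003,-0.948,-0.07,0.08,0.06],[-0.015,0.002,-0.252,-0.02,0.02,0.02]]
```

apply_moves:
  commands:
    - [[-0.06,0,0,-0.07,0.1,0.07],[0,0,0,0,0,0]]

```text
clock: 12.63
eef_pos: [586.1, 365.1, 17.5]
tool_rot: [-1.571, 0.001, -0.001]
force: [-2.1, 3.0, 3.5]
width: 31.2
```

```bash
python3 plan.py 586 320 17.3 0 8
```

```text
t 12.63 pos [586.1 365.1  17.5] yaw [-90.   0.  -0.] F [-2.1  3.   3.5] w 31.2
[[-0.001,0.005,-0.95,0.0,-0.01,-0.01],[0,0.001,-0.178,0.01,0.0,0.0]]
```

apply_moves:
  commands:
    - [[0,0,-0.15,0,0,0],[0,0,-0.2,0,0,0],[0,0,-0.2,0,0,0],[0,0,-0.15,0,0,0],[0,0,0,0,0,0]]

```text
clock: 13.05
eef_pos: [586.4, 338.1, 17.9]
tool_rot: [-1.568, -0.001, 0.002]
force: [0.4, 0.7, 2.2]
width: 31.2
```

```bash
python3 plan.py 586 313 17.3 0 8
```

```text
t 13.05 pos [586.4 338.1  17.9] yaw [-89.8  -0.1   0.1] F [0.4 0.7 2.2] w 31.2
[[-0.012,0.013,-0.627,-0.03,0.03,0.01]]
```

apply_moves:
  commands:
    - [[-0.01,0.01,-0.15,-0.03,0.03,0],[0,0.01,-0.2,0,0,0],[0,0,-0.12,0,0,0],[0,0,0,0,0,0]]

```text
clock: 13.38
eef_pos: [586.7, 320.5, 18.0]
tool_rot: [-1.566, -0.002, -0.0]
force: [0.1, -0.1, 3.9]
width: 31.2
```

```bash
python3 plan.py 586 310 17.3 0 8
```

```text
t 13.38 pos [586.7 320.5  18. ] yaw [-89.8  -0.1  -0. ] F [ 0.1 -0.1  3.9] w 31.2
[[-0.018,0.017,-0.262,-0.05,0,0.03]]
```

apply_moves:
  commands:
    - [[-0.01,0.01,-0.1,-0.05,0,0.03],[0,0,-0.1,0,0,0],[0,0,0,0,0,0]]

```text
clock: 13.63
eef_pos: [586.7, 314.1, 18.0]
tool_rot: [-1.568, -0.001, 0.0]
force: [-0.8, 0.1, 4.0]
width: 31.3
```

apply_moves:
  commands:
    - [[0,0.01,-0.1,0,0,0],[0,0,0,0,0,0]]

```text
clock: 13.8
eef_pos: [586.9, 311.9, 18.0]
tool_rot: [-1.566, -0.001, 0.001]
force: [-0.0, -1.7, 2.3]
width: 31.1
```

apply_moves:
  commands:
    - [[0,0.01,-0.1,0,0,0],[0,0,0,0,0,0]]

```text
clock: 13.97
eef_pos: [587.0, 310.7, 18.0]
tool_rot: [-1.562, -0.002, 0.003]
force: [-0.5, -3.1, 2.0]
width: 31.8
```

apply_moves:
  commands:
    - [[-0.01,0,-0.1,-0.1,0,0],[0,0,-0.05,0,0,0]]

```text
clock: 14.13
eef_pos: [586.6, 308.5, 18.0]
tool_rot: [-1.567, -0.002, 0.004]
force: [0.2, 4.9, 4.6]
width: 31.0
```

```bash
python3 plan.py 586 303 17.3 0 8; python3 - <<'E'
from h import *
s=readout.read_state();print(s['torque'])
snap('scene','s6');snap('top','t6')
crop('s6',220,165,360,295,'a1',3);crop('t6',255,175,375,275,'a2',3)
a=cv2.imread('pics/a1.png');b=cv2.imread('pics/a2.png');b=cv2.copyMakeBorder(b,0,a.shape[0]-b.shape[0],0,0,cv2.BORDER_CONSTANT)
cv2.imwrite('pics/a5.png',np.hstack([a,b]))
E
```

```text
t 14.13 pos [586.6 308.5  18. ] yaw [-89.8  -0.1   0.2] F [0.2 4.9 4.6] w 31.0
[[-0.015,0.017,-0.137,-0.05,0.05,0.02]]
[ 1.38536807 -0.07452426 -0.07435527]
```

View pics/a5.png

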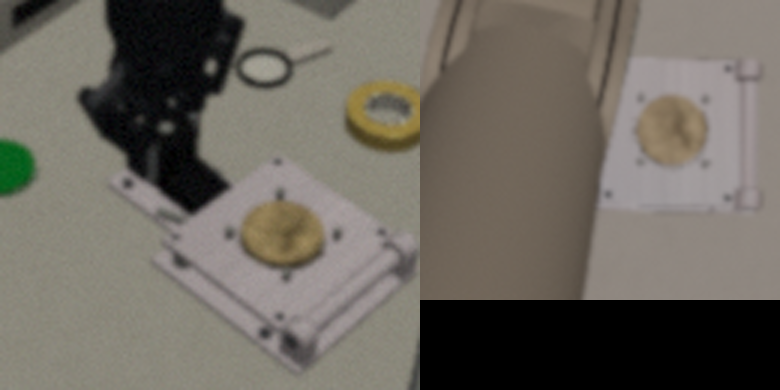

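apply_moves:
  commands:
    - [[-0.01,0.01,-0.12,-0.05,0.03,0],[0,0,-0.1,0,0,0]]

```text
clock: 14.4
eef_pos: [586.2, 306.2, 18.0]
tool_rot: [-1.562, -0.003, 0.005]
force: [0.7, 5.9, 2.4]
width: 31.6
```

apply_moves:
  commands:
    - [[0,0,-0.12,-0.05,0,0],[0,0,-0.1,0,0,0]]

```text
clock: 14.57
eef_pos: [585.8, 303.1, 18.0]
tool_rot: [-1.56, -0.003, 0.009]
force: [0.8, 7.1, 3.7]
width: 31.6
```

```bash
cat > lift.py <<'E'
from h import *
import sys
def reg(a,b,box):
    u0,v0,u1,v1=box;g=lambda d:cv2.cvtColor(d['image'],cv2.COLOR_RGB2GRAY).astype(np.float32)
    W=np.eye(2,3,dtype=np.float32)
    try: _,W=cv2.findTransformECC(g(a)[v0:v1,u0:u1],g(b)[v0:v1,u0:u1],W,cv2.MOTION_TRANSLATION,(3,200,1e-6),None,3)
    except cv2.error as e: return None
    return W[:,2].round(2)
def lift(fn,ref='s4'):
    a=load(ref);b=load(fn)
    for n,p,w in[('nearlip',(535,240,30),8),('dish/pins',(586,195,36),22),('hinge',(530,137,15),8),('tape',(744,231,20),22)]:
        u,v=w2px(a,p).round().astype(int);d=w2px(a,np.array(p)+[0,0,1])-w2px(a,p)
        print(n,(int(u),int(v)),'shift',reg(a,b,(u-w,v-w,u+w,v+w)),'px/mm up',d.round(2))
E
python3 plan.py 586 297 17.3 0 8; python3 - <<'E'
from lift import *
snap('scene','s7');lift('s6');lift('s7')
E
```

```text
t 14.57 pos [585.8 303.1  18. ] yaw [-89.4  -0.2   0.5] F [0.8 7.1 3.7] w 31.6
[[0.004,0.016,-0.153,-0.12,0.1,0.03]]
nearlip (279, 245) shift [ 0.08 -0.12] px/mm up [ 0.   -0.34]
dish/pins (313, 242) shift [0.7  0.07] px/mm up [ 0.03 -0.35]
hinge (316, 282) shift [0.02 0.02] px/mm up [ 0.04 -0.33]
tape (348, 200) shift [0.   0.02] px/mm up [ 0.05 -0.34]
nearlip (279, 245) shift [ 0.18 -0.26] px/mm up [ 0.   -0.34]
dish/pins (313, 242) shift [ 0.7  -0.09] px/mm up [ 0.03 -0.35]
hinge (316, 282) shift [-0.03 -0.02] px/mm up [ 0.04 -0.33]
tape (348, 200) shift [0.02 0.02] px/mm up [ 0.05 -0.34]
```

apply_moves:
  commands:
    - [[0,0,-0.12,-0.12,0.1,0],[0,0,-0.1,0,0,0]]

```text
clock: 14.78
eef_pos: [585.5, 299.0, 18.0]
tool_rot: [-1.565, -0.003, 0.003]
force: [0.4, 7.3, 3.9]
width: 31.2
```

```bash
python3 plan.py 586 297 17.3 0 8; python3 - <<'E'
from lift import *
snap('scene','s8')
a=load('s4')
# c7 crop pixels (from s3, 5x, origin 250,190): lip hole (140,271), pin lip-near (232,265), pin (327,335), hinge-near hole (316,403), near hinge hole; base bolt (152,308)
for n,x,y,w in[('liphole',140,271,5),('pinlipnear',232,265,5),('pinlipfar',330,165,5),('pin near',327,335,5),('hingehole',316,403,5),('basebolt',152,310,4),('basebolt2',292,430,5)]:
    u=round(250+x/5);v=round(190+y/5)
    print(n,[reg(a,load(f),(u-w,v-w,u+w,v+w)) for f in('s6','s7','s8')])
E
```

```text
t 14.78 pos [585.5 299.   18. ] yaw [-89.6  -0.2   0.2] F [0.4 7.3 3.9] w 31.2
[[0.013,0.016,-0.049,-0.07,0.03,0.03]]
liphole [None, None, None]
pinlipnear [None, array([ 0.7 , -0.62], dtype=float32), array([ 0.59, -0.84], dtype=float32)]
pinlipfar [None, None, None]
pin near [array([ 0.32, -0.39], dtype=float32), array([ 0.31, -0.51], dtype=float32), array([ 0.2, -0.5], dtype=float32)]
hingehole [array([0.04, 0.03], dtype=float32), array([ 0.02, -0.06], dtype=float32), array([ 0.  , -0.04], dtype=float32)]
basebolt [None, array([ 0.22, -0.31], dtype=float32), array([ 0.22, -0.28], dtype=float32)]
basebolt2 [array([ 0.02, -0.03], dtype=float32), array([-0.04, -0.06], dtype=float32), array([-0.02, -0.04], dtype=float32)]
```

```bash
python3 - <<'E'
from lift import *
D=[snap('scene','m%d'%i) for i in range(6)];b=np.mean([d['image'] for d in D],0)
a=np.mean([load(f)['image'] for f in('s0','s1','s2','s5')],0)
d=load('s4');cv2.imwrite('pics/ma.png',a[...,::-1]);cv2.imwrite('pics/mb.png',b[...,::-1])
s=readout.read_state();print(s['clock'],s['eef_pos'].round(1),s['force'].round(1),s['width'])
def cen(im,u,v,w=4):
    g=im.mean(2)[v-w:v+w+1,u-w:u+w+1];k=np.clip(np.percentile(g,70)-8-g,0,None);Y,X=np.mgrid[-w:w+1,-w:w+1];return np.array([u+(k*X).sum()/k.sum(),v+(k*Y).sum()/k.sum()])
for n,x,y in[('liphole',140,271),('pinlipnear',232,265),('pinlipfar',330,165),('pin near',327,335),('pin hingefar',412,265),('hingehole',316,403),('hingefarhole',487,262),('base2',292,430)]:
    u=round(250+x/5);v=round(190+y/5);A=cen(a,u,v);B=cen(b,u,v);print(n,A.round(2),(B-A).round(2))
# synthetic: expected px for lip lifts
for L in(1,2,3,4,5):
    th=L*.0097;out=[]
    for x,y in((0,-52),(20,-25),(20,25)):
        r=103-x;dz=r*np.sin(th);P=np.array([586+y,239.8-x,31.]);out.append((w2px(d,P+[0,0,dz])-w2px(d,P)).round(2).tolist())
    print(L,out)
pair=np.hstack([cv2.resize(im[205:275,260:335,::-1].astype(np.uint8),None,fx=5,fy=5,interpolation=cv2.INTER_CUBIC) for im in(a,b)])
cv2.imwrite('pics/a6.png',pair)
E
```

```text
15.1333 [585.4 298.   18. ] [-0.1  5.3  3.8] 31.3231065196537
liphole [276.63 244.32] [0.23 0.11]
pinlipnear [296.38 242.91] [ 1.19 -0.34]
pinlipfar [314.37 220.22] [-0.52  3.51]
pin near [315.05 255.65] [ 0.01 -1.16]
pin hingefar [331.71 242.95] [-0.31  0.01]
hingehole [312.14 273.16] [ 0.04 -0.12]
hingefarhole [348.32 243.22] [ 0.08 -0.02]
base2 [308.2  275.45] [-0.12 -0.02]
1 [[0.0, -0.34], [0.01, -0.28], [0.02, -0.28]]
2 [[0.01, -0.69], [0.03, -0.55], [0.05, -0.55]]
3 [[0.01, -1.03], [0.04, -0.83], [0.07, -0.83]]
4 [[0.02, -1.38], [0.06, -1.11], [0.1, -1.11]]
5 [[0.02, -1.73], [0.07, -1.39], [0.13, -1.39]][ WARN:0@4.960] global loadsave.cpp:1063 imwrite_ Unsupported depth image for selected encoder is fallbacked to CV_8U.
```

View pics/a6.png

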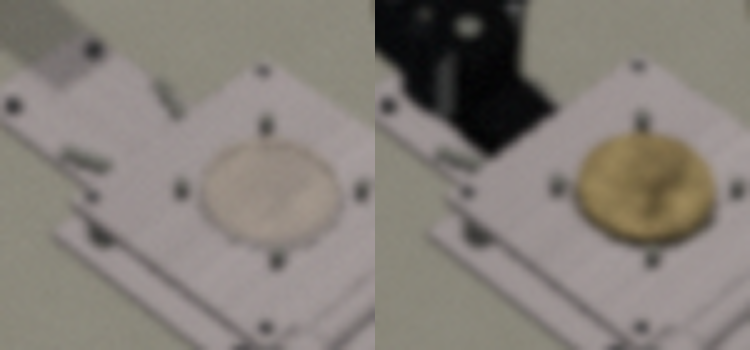

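The picture compares the plate before (left) and now (right):
- **Lip holes:** they rose from (92,196) to (92,191) and from (262,71) to (263,65) in 5x pixels, about 1.0–1.2 px or 3 mm.
- **Dish:** it still sits between the pins.
- **Wedge travel:** about 14 mm past first contact at y ≈ 312, which gives 2.8 mm and agrees.

I'm handing in the job.

```bash
python3 - <<'E'
from h import *
print(finish_job());s=readout.read_state();print(s['clock'],s['eef_pos'].round(1),s['force'].round(1),s['width'])
E
```

```text
the job is handed in; nothing more can be done
None
the job is handed in; nothing more can be done
```

I set the brown dish flat between the four pins and let go of it. I then laid the wedge in the channel and pushed it under the cross bar. I handed the job in at about 15 s, with the gripper still holding the wedge there.

**Plate lift:** the last picture pair shows the lip up by about 3 mm. The wedge travel of about 14 mm past first contact gives 2.8 mm. The push force on the wedge was 5–7 N.

**Dish:** it is still between its pins, right way up. It may have shifted about 1 mm within its play since I released it.

**Other things:** I touched nothing else, but I did not check each bystander's position one by one at the end. Only the tape roll was measured, before the last push, and it had not moved.

**Checks that disagreed or failed:**
- The automatic dark-spot tracking of the plate's lip hole and pins gave scattered values. The 3 mm therefore rests on the hole positions I read off the pictures, the image alignment of one pin (3.05 mm), and the wedge travel.
- The gripper read 54 mm on the dish instead of 57 mm, with the dish firmly held throughout.
- The two cameras differed by 2–5 mm in y.
- The push force briefly read negative, about −3 N, at first contact with the bar.

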